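# Feel out the clear reader well and seat the new sample tube

## Robot

A 6-joint arm with a two-finger parallel gripper is mounted at the origin on the work surface. World frame = base frame: x ahead of the robot, y to its left, z up, the work surface at z = 0. Lengths are in m, angles in rad, forces in N, time in s.
With the tool pointing down it reaches from about 0.325 to 0.875 m from the base axis. Payload 4.4 kg.
Tool frame: the origin (TCP) lies at the very end of the fingers, on their centre line; the grasp point (between the pads) lies 19 mm behind it; x points along the fingers, y is the direction in which the jaws open and shut, and the axes are right-handed (so a half turn about x gives the same grasp; the last joint's range is limited). The gripper opens to 85 mm and grips with 20 to 120 N. Pads are 22 mm wide; open, the fingers measure 114 mm over their backs; the gripper's body (76 mm by 85 mm) begins 54 mm behind the grasp point. The pads swing forward as they close: fully open they stand 13 mm farther back than shut.
Start: joints at [1.155, 0.207, 1.542, -0, 1.393, -0.15], TCP at [0.151, 0.555, 0.231] pointing down, gripper open.
Joint ranges: [-2.73, 2.73], [-0.86, 2.22], [0.23, 2.46], [-1.11, 4.25], [0.08, 2.63], [-2.82, 2.82]. Speed limits (rad/s): [2.79, 2.79, 3.14, 3.14, 3.14, 3.14].

## Interface

Orientations are given as a rotation vector (axis times angle).
In Python, from cell import readout, cams, robot, models gives the robot as it stands. The module is installed in compiled form; this text tells all that it offers.
- The arm moves only by the tool jog_arm, never from a script. Its argument "deltas" is a list of rows, each a list of 6 numbers: the shift along the tool's x, y, z in mm, then the turn, a rotation vector about the tool's x, y, z in degrees. A call has 1 to 10 rows; each row is the pose to reach, as a shift and turn from the pose commanded when the call began, along the tool's axes at that moment; what a row does not reach only later rows make up. A row lasts 1/8 s, in which the tool goes at most 62.5 mm and 10.7 degrees, less where a joint would pass 70% of its speed; a pose out of reach is approached as far as the arm can. A call with a gripper value outside its range is refused whole. "gripper" is the finger opening in mm, from 0 to 85.4, set as the call begins (left out, the last holds). The fingers move at their own pace and stop on an object; the grip force is fixed at half the most. Time passes only in rows, so rows that repeat a pose let the fingers close. It gives the time, the measured TCP pose, the force and the opening at its end, in the units of the state.
- readout.sense(): the state, without advancing time (a new reading comes with each control period).
- cams.get_image(name): name is "side" or "top"; returns (picture, depth): 384x512x3 uint8, red, green, blue; 384x512 float32, m along the optical axis (not along the pixel's ray), 0 where there is no reading.
- cams.get_calibration(name): a dict with "mtx" (3x3 intrinsics, pixels), "extrinsics" (4x4, takes a point from world to camera coordinates). Camera axes: x right, y down, z forward; pixel columns grow to the right and rows downward; lengths in m; the calibration is good to about 2 mm. A picture is of the moment at which its call begins. get_calibration takes no time and is no camera call.
- robot.finish_job(): hands the job in, once; it reports no verdict.
Trained networks look in the newest picture that a camera, given by its name, has taken for a name from the list of things; names that differ only in an ending like _2 or _b are one class to them, and where a whole thing is asked for, a point or a joint stands for the part that bears it (a point fixed in the world has none). Each returns a list of dicts, best first, with "score" (0 to 1); they miss things now and then, are a little off and sometimes report something else, mostly with a low value. They report only what shows in the picture. A call takes as long as a camera call. They do not tell look-alikes from the thing itself.
- models.spot_in(query, camera): "xy" ([column, row] in pixels, amid what is visible of it).
- models.cut_out(query, camera): "mask" (384x512 bool, what is visible of it) and "xy" ([column, row] in pixels, amid what is visible of it).
The state is a dict: "t": time; "q": joint angles; "joint_velocities": joint speeds; "joint_torque": joint torques, N m; "tcp_pos": TCP position; "orientation": TCP orientation; "wrist_force": force on the tool from outside, world axes, zero at the start; "moment": the same for the moment, N m; "gripper_width": opening from 0.0 (shut) to 1.0 (fully open).
Only numpy, scipy, OpenCV 4.12 (cv2) and the standard library are available. Lean on these libraries where they do the work, as an engineer would, in place of code of your own. Each camera call takes 0.05 s, during which the arm holds its last target.

## Task

Two of the sample reader's three wells still have a broken-off tube stub down inside, hidden under the dust seals. With the yellow-handled depth gauge feel all three wells in turn, beginning at the end away from the display and each time pressing the tip lightly on whatever lies at the bottom, to find the clear one. Stand the gauge back in its holder, then press the new green-capped tube fully home in the clear well and let go; press only gently on the reader, staying below 30 N, and leave everything else where it is.

Things in the scene. Friction and masses are not known exactly. Their poses are not given: they have to be found in the camera images.
- reader: fixed sample reader: grey well block 80 (x) x 190 (y) x 60 mm high with three alike wells in a row along y, 55 mm apart (well1 at +y, well2 in the middle, well3 at -y), and a white display head 100 x 80 x 100 mm high at the -y end (y = -96 to -176 mm). Origin: centre of the well block's underside, z up. Its wells are described at the points well1 (bore), well2 (leftovers) and well3 (catch)
- well1 (a point): centre of the round mouth of well 1 of the reader, 60 mm above the table; axes as the reader's. Bore of each well: round, vertical, 23.5 mm wide with a 2 mm chamfer. 45 mm below the rim lies a black rubber buffer: the bottom of the clear well
- well2 (a point): centre of the round mouth of well 2 of the reader, 60 mm above the table; axes as the reader's. Two wells, a different pair each time, hold a hard stub that stops anything 27 mm below the rim. It cannot be seen: a thin black slit dust seal 2.5 mm below each rim hides the bore; the seal offers no resistance
- well3 (a point): centre of the round mouth of well 3 of the reader, 60 mm above the table; axes as the reader's. On the +x side of each bore, 16 mm below the rim, a round spring catch stands 3.5 mm into the bore; it presses on a tube with about 2 N, so the tube needs a push past it (up to about 8 N), drags (1 to 5 N), does not fall home by itself and stays where it is left
- gauge: loose depth gauge, 60 g, 115 mm long: straight steel rod 10 mm in diameter and 60 mm long, above it a yellow round handle 18 mm in diameter and 55 mm long (60 to 115 mm above the tip). Origin: centre of the rod's lower tip; z along the rod to the handle. Stands upright in its holder at the start. A black ring on the rod lies 45 mm above the tip
- holder_hole (a point): centre of the mouth of the hole in the fixed aluminium gauge holder, a block 60 x 60 x 50 mm high; the mouth is on its top, 50 mm above the table; hole 13 mm wide with a 3 mm chamfer and 40 mm deep, so the gauge stands with its tip 40 mm below the mouth (z up) and its handle 20 mm clear of the block
- rack: fixed white tube rack 60 (x) x 180 (y) x 45 mm high with three holes in a row along its y, at y = -55, 0 and 55 mm, 23 mm wide and 35 mm deep; origin: centre of its underside. Each hole holds a tube; their order changes
- new_tube: loose new sample tube, about 50 g, 95 mm tall: white body 21 mm in diameter with a tapered foot (14 mm wide at the underside, full width 14 mm up), green cap 26 mm in diameter from 57 to 95 mm above the underside, thin black ring at 45 mm that comes level with the well's rim when the tube is fully home. Origin: centre of its underside, z up; it starts upright in the rack, its underside 35 mm below the rack's top
- used_tube1: used sample tube, same shape as new_tube but with an orange cap; stands in the rack; origin at the centre of its underside. Leave it alone
- used_tube2: used sample tube, same shape as new_tube but with an orange cap; stands in the rack; origin at the centre of its underside. Leave it alone
- meter: loose white handheld meter with a dark screen, 130 x 72 x 22 mm, bystander; origin: centre of its underside
- tape: loose roll of red tape, 100 mm across, 24 mm high, bystander; origin: centre of its underside
- bottle: loose white bottle with a blue cap, 52 mm across, 110 mm tall, bystander; origin: centre of its underside
- carton: loose blue carton 110 x 170 x 60 mm, bystander; origin: centre of its underside
- pen: loose green marker lying down, 140 mm long, 12 mm thick, bystander; origin on its underside
Not all that is in view belongs to the job. Leave any purple look-alike of the gauge alone.

How it is judged:
On the way, in this order (a step that is already met when the one before it is completed fails the run):
1. the gauge's tip, at least 24 mm down well 1, presses on what lies at its bottom, so that the reader feels over 1.5 N (horizontal distance between gauge and well1 below 0.01 m and z of gauge in the frame of well1 below -0.024 m and contact force between reader and anything else above 1.5 N), for 0.05 s.
2. the gauge's tip, at least 24 mm down well 2, presses on what lies at its bottom, so that the reader feels over 1.5 N (horizontal distance between gauge and well2 below 0.01 m and z of gauge in the frame of well2 below -0.024 m and contact force between reader and anything else above 1.5 N), for 0.05 s.
3. the gauge's tip, at least 24 mm down well 3, presses on what lies at its bottom, so that the reader feels over 1.5 N (horizontal distance between gauge and well3 below 0.01 m and z of gauge in the frame of well3 below -0.024 m and contact force between reader and anything else above 1.5 N), for 0.05 s.
4. the gauge stands in its holder again, let go (horizontal distance between gauge and holder_hole below 0.006 m and z of gauge in the frame of holder_hole below -0.034 m and angle between gauge's own z axis and vertical below 0.2 rad and contact force between the fingers and gauge below 0.1 N and linear speed of gauge below 0.02 m/s), for 0.2 s.
5. the new tube is fully home in the clear well (((horizontal distance between new_tube and well1 below 0.004 m and z of new_tube in the frame of well1 below -0.0425 m) or (horizontal distance between new_tube and well2 below 0.004 m and z of new_tube in the frame of well2 below -0.0425 m) or (horizontal distance between new_tube and well3 below 0.004 m and z of new_tube in the frame of well3 below -0.0425 m)) and angle between new_tube's own z axis and vertical below 0.1 rad and linear speed of new_tube below 0.02 m/s), for 0.2 s.
At the end, for the whole second after the job is handed in: New tube still and upright (0.1 rad) in the clear well, underside at least 42.5 mm below the rim (45 is home), within 4 mm of the axis; gauge released and still in its holder, tip at least 34 mm below the mouth, within 6 mm of the axis, 0.2 rad of upright (all of step 4 and all of step 5); the robot touches nothing.
It fails at once if the reader is pressed with more than 30 N in all (contact force between reader and anything else above 30 N).
It fails at once if a used tube is moved by more than 20 mm (distance of any of used_tube1, used_tube2 from where it was at the start of the episode above 0.02 m).
It fails at once if the meter, tape, bottle, carton or pen is moved by more than 20 mm (distance of any of meter, tape, bottle, carton, pen from where it was at the start of the episode above 0.02 m).
It also fails if it takes over 67 s, if anything falls off the work surface, if the arm or the gripper's body presses on something with over 40 N, if the wrist force passes 120 N, or if a joint passes its speed limit or range.

## Working session

There is one attempt and no reset: what is moved stays moved. The work goes in short steps, Python scripts to look and compute and a tool call to move; the robot and the scene stay as the last step left them, time stands still between calls to the robot, and variables do not carry over. Pictures are saved under pics/ and viewed, and the job is handed in when it is done.

Besides the shell and the picture viewer there is one more tool, called after "Request:" by a JSON object that holds its "fn" and its "kwargs", one argument or row to a line. jog_arm: Moves the arm, as the interface text tells. Its arguments: {"type":"object","properties":{"deltas":{"type":"array"},"gripper":{"type":"number"}},"required":["deltas"]}

```bash
mkdir -p pics
python3 - <<'E'
from cell import readout,cams,robot,models
import cv2,numpy as np
print(readout.sense())
for n in("side","top"):
    im,d=cams.get_image(n); cv2.imwrite(f"pics/{n}0.png",im[:,:,::-1]); np.savez(f"{n}0.npz",im=im,d=d)
    c=cams.get_calibration(n); print(n,c)
E
```

```text
{'t': 0.0, 'q': array([ 1.15452154e+00,  2.07440163e-01,  1.54299522e+00,  1.25835225e-05,
        1.39352018e+00, -1.50426971e-01]), 'joint_velocities': array([-0.00045111,  0.00031046,  0.00149502, -0.00058021,  0.00014647,
       -0.00145257]), 'joint_torque': array([ 2.52306527e-04, -3.83059251e+01, -2.91587931e+01, -3.01565651e-04,
        1.05834528e-02,  3.51634037e-05]), 'tcp_pos': array([0.15071498, 0.55408594, 0.23009477]), 'orientation': array([ 0.20692264,  1.5613759 , -0.21048979]), 'wrist_force': array([ 0.35391245, -0.21030641, -0.30496148]), 'moment': array([ 0.02707877, -0.05408175,  0.01737619]), 'gripper_width': 0.9950946273628175}
side {'mtx': array([[482.68883397,   0.        , 251.54959453],
       [  0.        , 482.68883397, 191.46061036],
       [  0.        ,   0.        ,   1.        ]]), 'extrinsics': array([[ 0.86184064, -0.50693149,  0.01584827, -0.44243799],
       [-0.32271346, -0.57221968, -0.75393677,  0.27463259],
       [ 0.39126299,  0.6446589 , -0.6567558 ,  0.74118361],
       [ 0.        ,  0.        ,  0.        ,  1.        ]])}
top {'mtx': array([[419.92726238,   0.        , 257.8079414 ],
       [  0.        , 419.92726238, 200.21956071],
       [  0.        ,   0.        ,   1.        ]]), 'extrinsics': array([[ 0.01651274, -0.99983487, -0.00758739,  0.07725652],
       [-0.98171767, -0.01477344, -0.18976873,  0.55865014],
       [ 0.1896253 ,  0.01058228, -0.9817995 ,  0.7906896 ],
       [ 0.        ,  0.        ,  0.        ,  1.        ]])}
```

View pics/side0.png

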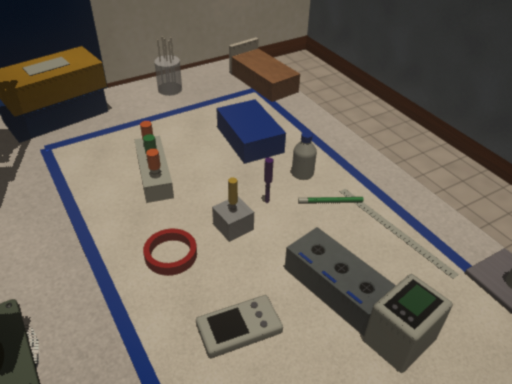

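View pics/top0.png

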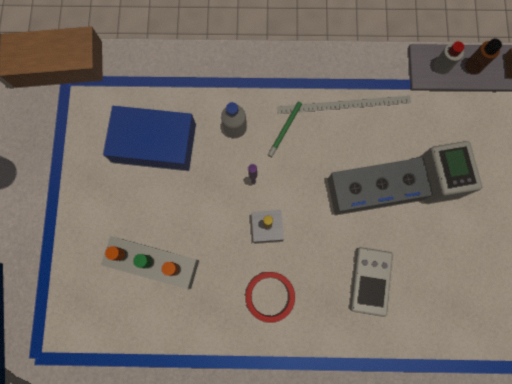

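```bash
cat > h.py <<'E'
from cell import readout,cams,robot,models
import cv2,numpy as np
from scipy.spatial.transform import Rotation as R
def atz(n,uv,z):
    c=cams.get_calibration(n);K=c["mtx"];E=c["extrinsics"];Rm=E[:3,:3];o=-Rm.T@E[:3,3]
    r=Rm.T@np.linalg.inv(K)@np.array([uv[0],uv[1],1.]);return o+r*(z-o[2])/r[2]
def proj(n,p):
    c=cams.get_calibration(n);q=c["extrinsics"][:3,:3]@np.asarray(p)+c["extrinsics"][:3,3];q=c["mtx"]@q;return q[:2]/q[2]
def crop(im,x0,y0,w,h,s,name):
    cv2.imwrite(name,cv2.resize(im[y0:y0+h,x0:x0+w,::-1],None,fx=s,fy=s,interpolation=cv2.INTER_CUBIC))
E
python3 - <<'E'
from h import *
t=np.load("top0.npz")["im"];s=np.load("side0.npz")["im"]
a=cv2.resize(t[140:220,320:440],None,fx=5,fy=5,interpolation=2)
b=cv2.resize(s[220:310,280:400],None,fx=5,fy=5,interpolation=2)
cv2.imwrite("pics/wells.png",np.vstack([a[:300],b[:300]])[:,:,::-1])
g=np.vstack([np.hstack([cv2.resize(t[200:250,240:300],None,fx=6,fy=6,interpolation=2),cv2.resize(s[170:220,200:260],None,fx=6,fy=6,interpolation=2)]),
np.hstack([cv2.resize(t[235:285,112:172],None,fx=6,fy=6,interpolation=2),cv2.resize(s[115:165,120:180],None,fx=6,fy=6,interpolation=2)])])
cv2.imwrite("pics/gt.png",g[:,:,::-1])
for n in("top","side"):
    cams.get_image(n)
    for q in("well1","gauge","new_tube","holder_hole","reader","rack"):
        print(n,q,[(np.round(k["xy"],1).tolist(),round(k["score"],2)) for k in models.spot_in(q,n)][:4])
print(readout.sense()["t"])
E
```

```text
top well1 [([411.3, 178.9], 0.57)]
top gauge [([145.0, 263.3], 0.57), ([264.6, 220.1], 0.48), ([149.0, 139.1], 0.4)]
top new_tube [([143.5, 260.4], 0.47), ([408.1, 180.1], 0.29), ([372.7, 285.7], 0.26)]
top holder_hole [([266.0, 231.9], 0.63)]
top reader [([409.9, 178.5], 0.96)]
top rack [([153.6, 262.0], 0.94), ([409.2, 178.3], 0.54), ([144.5, 260.7], 0.44), ([280.9, 129.8], 0.27)]
side well1 [([374.2, 301.4], 0.57)]
side gauge [([233.4, 194.9], 0.86), ([268.5, 177.3], 0.71)]
side new_tube [([148.0, 142.0], 0.59)]
side holder_hole [([234.6, 219.5], 0.86)]
side reader [([373.0, 299.3], 0.67)]
side rack [([152.1, 178.7], 0.58), ([371.1, 295.9], 0.26)]
0.8
```

View pics/wells.png

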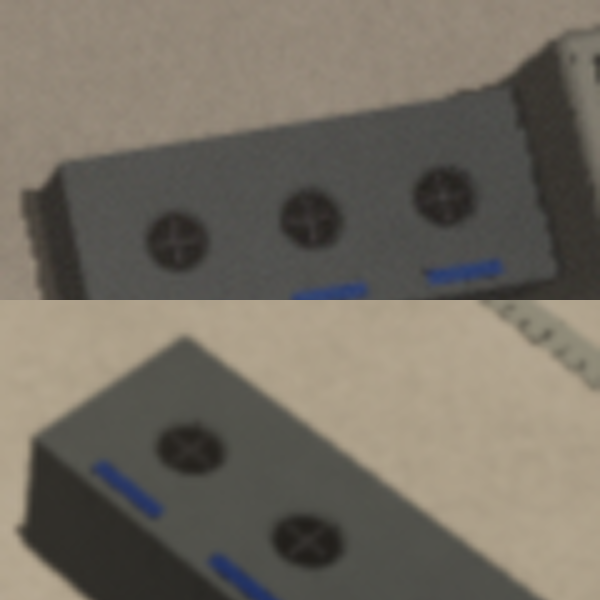

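View pics/gt.png

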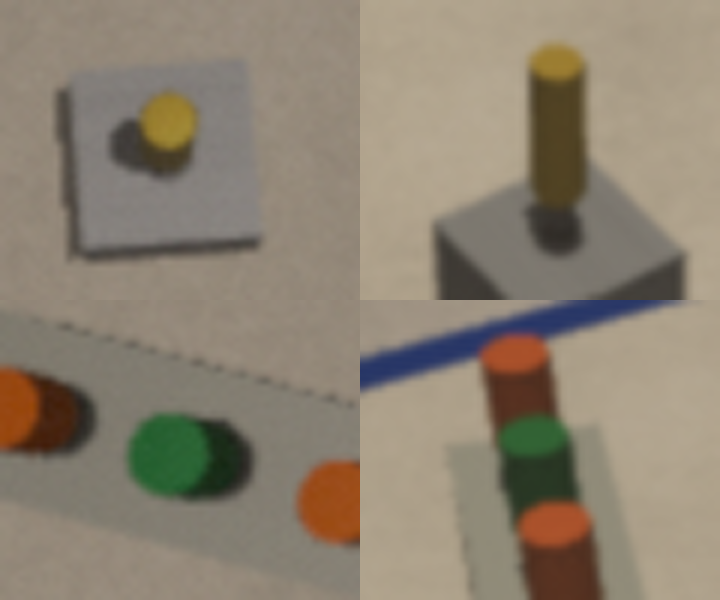

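Run:
```python
from h import *
P=dict(gauge=(.125,(267.6,219.9),(232.4,179.9)),tube=(.105,(139.9,260.4),(148.75,137.1)),
w1=(.06,(355.0,188.0),(317.6,249.6)),w2=(.06,(381.8,183.4),(341.2,267.8)),w3=(.06,(408.6,178.8),None))
for k,(z,a,b) in P.items(): print(k,atz("top",a,z).round(4),b and atz("side",b,z).round(4))
for n in("top","side"):
    im=np.load(n+"0.npz")["im"]; g=im.max(2).astype(int)
    for k in("w1","w2","w3"):
        uv=P[k][1 if n=="top" else 2]
        if uv is None: uv=(367,287.5)
        x,y=map(int,np.round(uv)); w=9; sub=g[y-w:y+w+1,x-w:x+w+1]
        m=(sub<(np.percentile(sub,10)+np.percentile(sub,80))/2).astype(np.uint8)
        nl,l,st,ce=cv2.connectedComponentsWithStats(m); i=1+np.argmax(st[1:,4]); c=ce[i]+[x-w,y-w]
        print(n,k,c.round(2),st[i],atz(n,c,.059).round(4))
    for nm,lo,hi,z in(("gauge",(22,120,110),(32,255,255),.125),("tube",(50,80,75),(80,255,255),.105)):
        uv=P[nm][1 if n=="top" else 2];x,y=map(int,np.round(uv));w=9
        hsv=cv2.cvtColor(im,cv2.COLOR_RGB2HSV)[y-w:y+w+1,x-w:x+w+1];m=cv2.inRange(hsv,lo,hi)
        nl,l,st,ce=cv2.connectedComponentsWithStats(m); i=1+np.argmax(st[1:,4]); c=ce[i]+[x-w,y-w]
        print(n,nm,c.round(2),st[i],atz(n,c,z).round(4))
# rack tubes orange
im=np.load("top0.npz")
d=im["d"]
for k in P: u,v=np.round(P[k][1]).astype(int);print(k,d[v,u], atz("top",P[k][1],P[k][0])@cams.get_calibration("top")["extrinsics"][2,:3]+cams.get_calibration("top")["extrinsics"][2,3])
s=readout.sense();Rm=R.from_rotvec(s["orientation"]).as_matrix();print(Rm.round(3))
```

```text
gauge [0.5074 0.0669 0.125 ] [0.5085 0.0662 0.125 ]
tube [0.4315 0.3006 0.105 ] [0.4327 0.3014 0.105 ]
w1 [ 0.584  -0.1083  0.06  ] [ 0.5843 -0.1096  0.06  ]
w2 [ 0.5943 -0.1623  0.06  ] [ 0.5947 -0.1636  0.06  ]
w3 [ 0.6046 -0.2164  0.06  ] None
top w1 [354.99 187.9 ] [  3   3  13  12 117] [ 0.5845 -0.1085  0.059 ]
top w2 [381.86 183.43] [  3   4  13  12 118] [ 0.5945 -0.1627  0.059 ]
top w3 [408.56 178.73] [  3   3  12  12 117] [ 0.605  -0.2166  0.059 ]
top gauge [267.71 219.92] [ 4  5 10  9 66] [0.5073 0.0667 0.125 ]
top tube [139.62 260.23] [  3   3  13  14 138] [0.4317 0.3011 0.105 ]
side w1 [317.7  249.61] [  2   4  14  10 108] [ 0.5851 -0.109   0.059 ]
side w2 [341.15 267.92] [  2   4  15  11 123] [ 0.5951 -0.1632  0.059 ]
side w3 [366.28 287.41] [  1   3  16  12 135] [ 0.6052 -0.2168  0.059 ]
side gauge [232.  180.4] [7 9 5 2 5] [0.5072 0.0652 0.125 ]
side tube [148.52 137.55] [ 3  7 12  6 58] [0.4317 0.3001 0.105 ]
gauge 0.7634936 0.7648823918359815
tube 0.0 0.7725951721851697
w1 0.8429945 0.8413813819301672
w2 0.8454921 0.8427553774896737
w3 0.8448535 0.8441338679234589
[[ 0.     0.263  0.965]
 [ 0.     0.965 -0.263]
 [-1.     0.    -0.   ]]
```

```bash
cat >> h.py <<'E'
def delta(p,psi):
    """tool-frame shift mm + turn deg from measured pose to TCP p, pointing down, jaw dir at world angle psi deg"""
    s=readout.sense();Rm=R.from_rotvec(s["orientation"]).as_matrix()
    a=np.deg2rad(psi);y=np.array([np.cos(a),np.sin(a),0]);x=np.array([0,0,-1.]);T=np.stack([x,y,np.cross(x,y)],1)
    d=Rm.T@(np.asarray(p)-s["tcp_pos"])*1000;r=np.rad2deg(R.from_matrix(Rm.T@T).as_rotvec())
    print("t",round(s["t"],2),"tcp",s["tcp_pos"].round(4),"F",s["wrist_force"].round(2),"w",round(s["gripper_width"]*85.4,1));print(d.round(1).tolist(),r.round(2).tolist())
E
python3 - <<'E'
from h import *
delta((.5076,.0664,.20),10.7)
a=atz("top",(113,254),.105);b=atz("top",(171,269),.105);print(a,b,np.rad2deg(np.arctan2(*(a-b)[[1,0]]))-90)
print(atz("top",(253,169),.11))
E
```

```text
t 0.8 tcp [0.1511 0.5548 0.2313] F [-0.05  0.43  0.53] w 85.2
[31.3, -377.7, 472.3] [64.07, -0.0, -0.01]
[0.44234392 0.35114118 0.105     ] [0.41677533 0.2423914  0.105     ] -13.230736991650659
[0.60684283 0.09560389 0.11      ]
```

Candidates for the gauge: yellow at top (268,220) in the grey holder, purple look-alike at (253,172). I chose the yellow one, and the crop confirms it. For the tube, the only green cap is at (140,260); the caps at (113,254) and (171,269) are orange. Moving above the gauge.

Request:
{"fn": "jog_arm", "kwargs": {
  "deltas": [
    [0,-62,78,10,0,0],
    [0,-100,126,20,0,0],
    [0,-140,176,30,0,0],
    [0,-180,226,40,0,0],
    [0,-220,276,50,0,0],
    [0,-260,326,58,0,0],
    [0,-300,376,64,0,0],
    [15,-340,425,64,0,0],
    [31,-378,472,64,0,0],
    [31,-378,472,64,0,0]
  ],
  "gripper": 45
}}

```text
t: 2.05
tcp_pos: [0.5084, 0.0637, 0.2001]
orientation: [1.071, 1.291, -1.071]
wrist_force: [0.6, 0.9, 0.1]
gripper_width: 0.523
```

Run:
```python
from h import *
delta((.5076,.0664,.15),10.7)
im,_=cams.get_image("side");crop(im,130,60,200,200,3,"pics/s1.png")
for z in (.2,): 
  p=readout.sense()["tcp_pos"];print(proj("side",p),proj("top",p))
```

```text
t 2.05 tcp [0.5084 0.0637 0.2001] F [0.6  0.85 0.1 ] w 44.7
[50.1, -0.3, -2.8] [-0.04, 0.02, -0.03]
[234.75334468 149.18513819] [272.62196642 211.59377701]
```

View pics/s1.png

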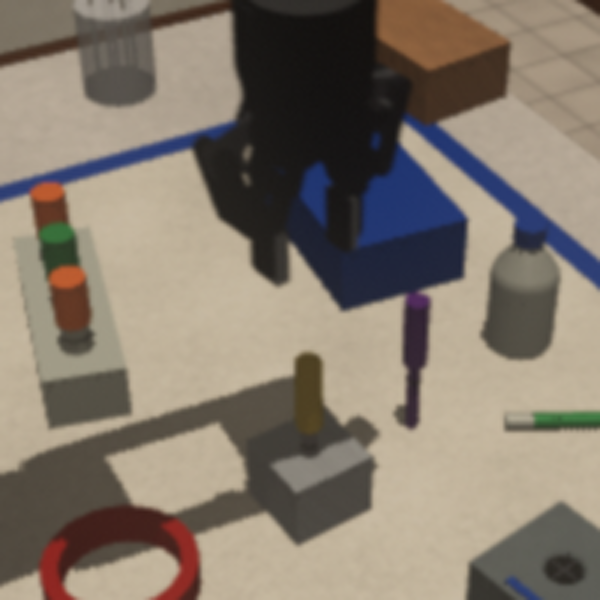

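Request:
{"fn": "jog_arm", "kwargs": {
  "deltas": [
    [20,0,0,0,0,0],
    [40,0,0,0,0,0],
    [40,0,0,0,0,0]
  ]
}}

```text
t: 2.48
tcp_pos: [0.5055, 0.0662, 0.1586]
orientation: [1.068, 1.296, -1.072]
wrist_force: [0.6, -0.8, -1.0]
gripper_width: 0.523
```

Run:
```python
from h import *
delta((.5076,.0664,.08),10.7)
im,_=cams.get_image("side");crop(im,180,100,120,120,5,"pics/s2.png")
im,_=cams.get_image("top");crop(im,200,150,120,120,5,"pics/t2.png")
delta((.5076,.0664,.08),10.7)
```

```text
t 2.48 tcp [0.5055 0.0662 0.1586] F [ 0.63 -0.78 -1.03] w 44.7
[78.6, 2.4, 0.3] [0.06, -0.06, 0.24]
t 2.58 tcp [0.5074 0.0663 0.1608] F [-0.3  -0.35  0.58] w 44.7
[80.8, 0.2, -0.1] [0.09, 0.01, -0.03]
```

View pics/s2.png

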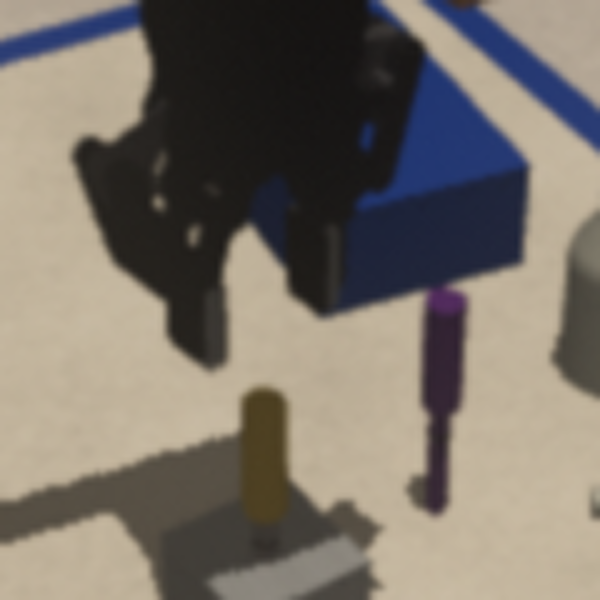

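View pics/t2.png

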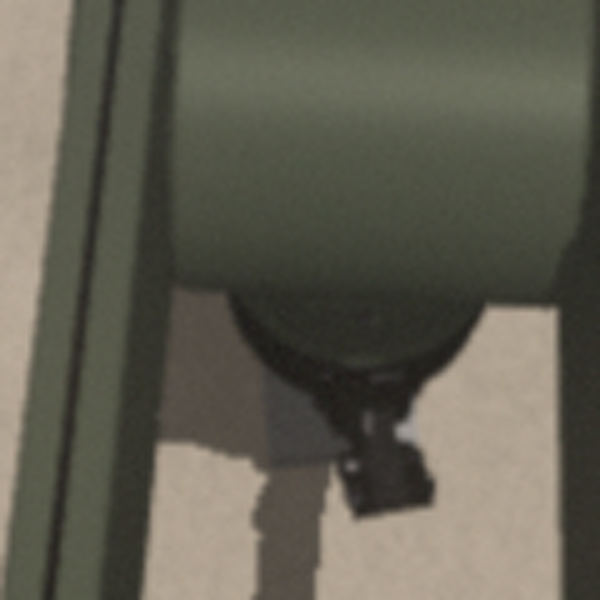

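Request:
{"fn": "jog_arm", "kwargs": {
  "deltas": [
    [15,0,0,0,0,0],
    [35,0,0,0,0,0],
    [55,0,0,0,0,0],
    [70,0,0,0,0,0],
    [77,0,0,0,0,0],
    [80.5,0,0,0,0,0],
    [80.5,0,0,0,0,0],
    [80.5,0,0,0,0,0]
  ]
}}

```text
t: 3.58
tcp_pos: [0.5078, 0.0661, 0.0804]
orientation: [1.07, 1.291, -1.069]
wrist_force: [0.0, -0.2, -0.5]
gripper_width: 0.532
```

Request:
{"fn": "jog_arm", "kwargs": {
  "deltas": [
    [0,0,0,0,0,0],
    [0,0,0,0,0,0],
    [0,0,0,0,0,0],
    [0,0,0,0,0,0],
    [0,0,0,0,0,0],
    [0,0,0,0,0,0]
  ],
  "gripper": 10
}}

```text
t: 4.32
tcp_pos: [0.5075, 0.0661, 0.0802]
orientation: [1.07, 1.292, -1.069]
wrist_force: [-1.6, -0.1, 5.5]
gripper_width: 0.198
```

Request:
{"fn": "jog_arm", "kwargs": {
  "deltas": [
    [-5,0,0,0,0,0],
    [-20,0,0,0,0,0],
    [-40,0,0,0,0,0],
    [-60,0,0,0,0,0],
    [-75,0,0,0,0,0],
    [-80,0,0,0,0,0],
    [-80,0,0,0,0,0]
  ]
}}

```text
t: 5.2
tcp_pos: [0.507, 0.0661, 0.1599]
orientation: [1.07, 1.292, -1.07]
wrist_force: [-0.5, -0.5, -1.7]
gripper_width: 0.195
```

Run:
```python
from h import *
c,s=np.cos(np.deg2rad(10.7)),np.sin(np.deg2rad(10.7))
delta((.5846-.001,-.1090,.16),10.7)
im,_=cams.get_image("side");crop(im,180,80,120,120,5,"pics/s3.png")
delta((.5846-.001,-.1090,.16),10.7)
```

```text
t 5.2 tcp [0.507  0.0661 0.1599] F [-0.5  -0.51 -1.7 ] w 16.6
[-0.1, 42.5, 186.3] [0.07, 0.0, 0.01]
t 5.25 tcp [0.5066 0.0661 0.1593] F [ 0.37 -0.35 -0.38] w 16.6
[-0.8, 42.9, 186.4] [0.07, -0.01, 0.07]
```

View pics/s3.png

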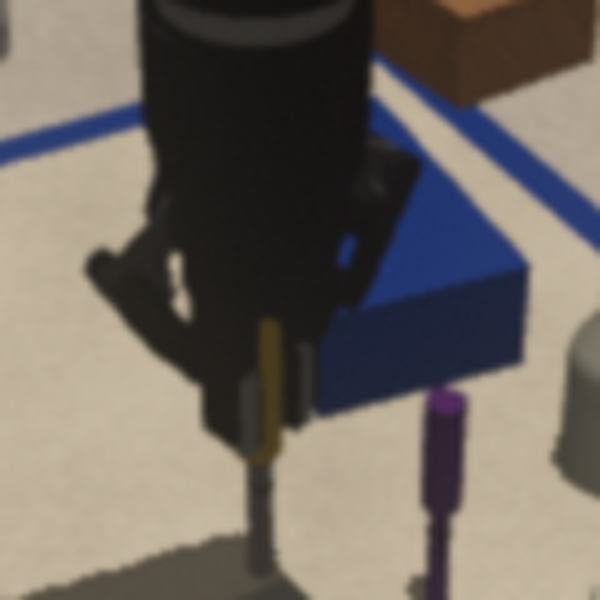

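Run:
```python
from h import *
im,_=cams.get_image("side")
crop(im,205,135,60,70,8,"pics/s4.png")
p=readout.sense()["tcp_pos"]
for h in(0,.015,.03,.045,.058,.06,.07,.11): 
  q=p+[0,0,h-.07]; print(h,((proj("side",q)-[205,135]+.5)*8).round(1))
```

```text
0 [217.2 481.9]
0.015 [216.5 434.4]
0.03 [215.8 385.9]
0.045 [215.1 336.2]
0.058 [214.4 292.3]
0.06 [214.3 285.5]
0.07 [213.8 251.1]
0.11 [211.6 107.9]
```

View pics/s4.png

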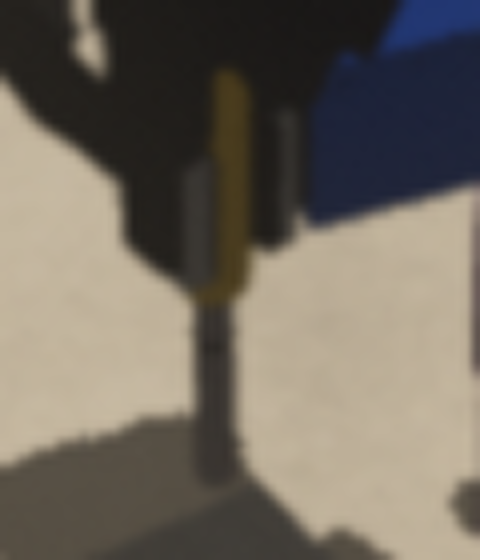

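Request:
{"fn": "jog_arm", "kwargs": {
  "deltas": [
    [0,7,30,0,0,0],
    [0,18,80,0,0,0],
    [0,30,130,0,0,0],
    [0,40,172,0,0,0],
    [0,43,186,0,0,0],
    [0,43,186,0,0,0],
    [0,43,186,0,0,0],
    [0,43,186,0,0,0]
  ]
}}

```text
t: 6.3
tcp_pos: [0.5837, -0.1071, 0.1596]
orientation: [1.068, 1.294, -1.068]
wrist_force: [-0.0, 0.2, -1.1]
gripper_width: 0.198
```

Run:
```python
from h import *
delta((.5846-.001,-.1090,.12),10.7)
im,_=cams.get_image("side");crop(im,270,180,100,100,6,"pics/s5.png")
p=readout.sense()["tcp_pos"]-[0,0,.07]
print((proj("side",p)-[270,180]+.5)*6, (proj("side",[.5846,-.109,.06])-[270,180]+.5)*6)
delta((.5846-.001,-.1090,.12),10.7)
```

```text
t 6.3 tcp [ 0.5837 -0.1071  0.1596] F [-0.01  0.2  -1.06] w 16.9
[39.6, -0.4, 1.9] [0.17, -0.04, 0.03]
[293.30400186 346.82860272] [288.21676144 418.8986686 ]
t 6.35 tcp [ 0.5838 -0.1073  0.1598] F [-0.2   0.47  0.38] w 16.7
[39.8, -0.5, 1.7] [0.16, -0.02, 0.02]
```

View pics/s5.png

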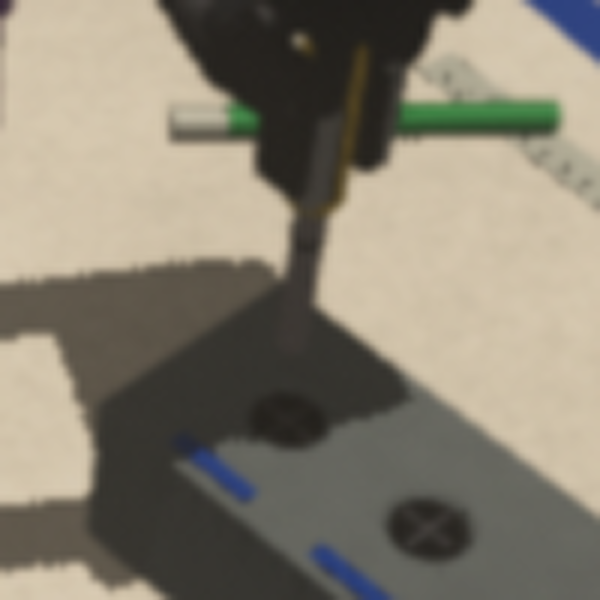

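Request:
{"fn": "jog_arm", "kwargs": {
  "deltas": [
    [10,0,1.5,0,0,0],
    [20,0,1.5,0,0,0],
    [32,0,1.5,0,0,0],
    [42,0,1.5,0,0,0],
    [50,0,1.5,0,0,0],
    [53,0,1.5,0,0,0],
    [53,0,1.5,0,0,0]
  ]
}}

```text
t: 7.22
tcp_pos: [0.5845, -0.1101, 0.1067]
orientation: [1.07, 1.292, -1.07]
wrist_force: [0.1, 0.6, -1.6]
gripper_width: 0.195
```

Request:
{"fn": "jog_arm", "kwargs": {
  "deltas": [
    [1,0,0,0,0,0],
    [2,0,0,0,0,0],
    [2.5,0,0,0,0,0]
  ]
}}

```text
t: 7.6
tcp_pos: [0.5846, -0.1101, 0.1045]
orientation: [1.07, 1.292, -1.069]
wrist_force: [-0.3, 0.0, -0.9]
gripper_width: 0.19
```

Request:
{"fn": "jog_arm", "kwargs": {
  "deltas": [
    [0.5,0,0,0,0,0],
    [1,0,0,0,0,0]
  ]
}}

```text
t: 7.85
tcp_pos: [0.5845, -0.1101, 0.1034]
orientation: [1.07, 1.292, -1.07]
wrist_force: [-0.2, 0.7, 1.3]
gripper_width: 0.194
```

Request:
{"fn": "jog_arm", "kwargs": {
  "deltas": [
    [0.5,0,0,0,0,0],
    [0.5,0,0,0,0,0]
  ]
}}

```text
t: 8.1
tcp_pos: [0.5847, -0.1102, 0.1034]
orientation: [1.07, 1.292, -1.069]
wrist_force: [-1.4, 0.1, 2.6]
gripper_width: 0.202
```

Request:
{"fn": "jog_arm", "kwargs": {
  "deltas": [
    [0.5,0,0,0,0,0],
    [0.5,0,0,0,0,0]
  ]
}}

```text
t: 8.35
tcp_pos: [0.5848, -0.1102, 0.1033]
orientation: [1.07, 1.291, -1.069]
wrist_force: [-2.7, 0.1, 6.1]
gripper_width: 0.198
```

Request:
{"fn": "jog_arm", "kwargs": {
  "deltas": [
    [-6,0,0,0,0,0],
    [-20,0,0,0,0,0],
    [-36,0,0,0,0,0],
    [-42,0,0,0,0,0],
    [-42,0,14,0,0,0],
    [-42,0,38,0,0,0],
    [-42,0,55,0,0,0],
    [-42,0,55,0,0,0],
    [-42,0,55,0,0,0]
  ]
}}

```text
t: 9.48
tcp_pos: [0.5944, -0.1642, 0.1438]
orientation: [1.07, 1.293, -1.07]
wrist_force: [-0.7, -0.4, -0.7]
gripper_width: 0.194
```

Run:
```python
from h import *
im,_=cams.get_image("side");crop(im,270,190,120,120,5,"pics/s6.png")
p=readout.sense()["tcp_pos"]-[0,0,.07]
print((proj("side",p)-[270,190]+.5)*5)
delta((.5948-.001,-.163,.106),10.7)
```

```text
[363.84227867 365.61821353]
t 9.53 tcp [ 0.5944 -0.1638  0.1438] F [ 0.42  0.47 -0.12] w 16.6
[37.8, -0.4, -0.8] [0.07, -0.05, 0.04]
```

View pics/s6.png

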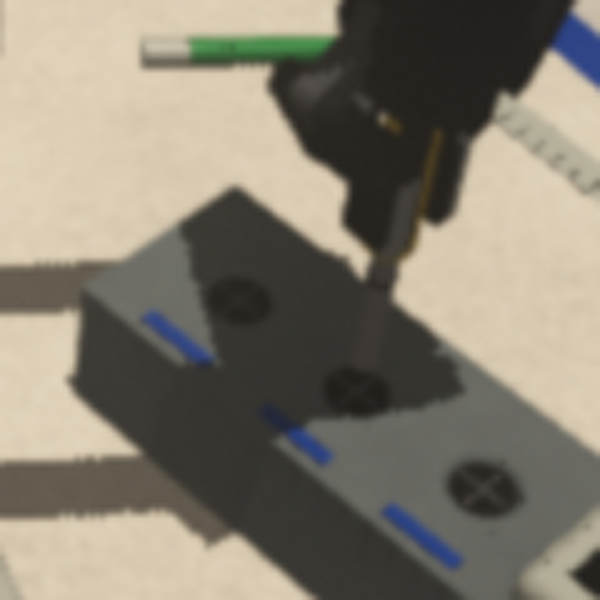

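Request:
{"fn": "jog_arm", "kwargs": {
  "deltas": [
    [8,-0.5,-1,0,0,0],
    [20,-0.5,-1,0,0,0],
    [30,-0.5,-1,0,0,0],
    [36,-0.5,-1,0,0,0],
    [38,-0.5,-1,0,0,0],
    [38,-0.5,-1,0,0,0]
  ]
}}

```text
t: 10.28
tcp_pos: [0.5942, -0.1633, 0.1063]
orientation: [1.07, 1.292, -1.07]
wrist_force: [-1.0, -0.4, -0.7]
gripper_width: 0.197
```

Request:
{"fn": "jog_arm", "kwargs": {
  "deltas": [
    [1,0,0,0,0,0],
    [1.5,0,0,0,0,0],
    [2,0,0,0,0,0]
  ]
}}

```text
t: 10.65
tcp_pos: [0.5942, -0.1633, 0.1045]
orientation: [1.07, 1.292, -1.069]
wrist_force: [-0.3, 0.1, -0.5]
gripper_width: 0.193
```

Request:
{"fn": "jog_arm", "kwargs": {
  "deltas": [
    [0.5,0,0,0,0,0],
    [0.5,0,0,0,0,0]
  ]
}}

```text
t: 10.9
tcp_pos: [0.594, -0.1632, 0.1037]
orientation: [1.07, 1.292, -1.07]
wrist_force: [-0.2, 0.7, -1.0]
gripper_width: 0.193
```

Request:
{"fn": "jog_arm", "kwargs": {
  "deltas": [
    [0.5,0,0,0,0,0],
    [0.5,0,0,0,0,0]
  ]
}}

```text
t: 11.15
tcp_pos: [0.594, -0.1632, 0.1032]
orientation: [1.07, 1.292, -1.07]
wrist_force: [-0.6, 0.2, -0.7]
gripper_width: 0.193
```

Request:
{"fn": "jog_arm", "kwargs": {
  "deltas": [
    [0.5,0,0,0,0,0],
    [0.5,0,0,0,0,0]
  ]
}}

```text
t: 11.4
tcp_pos: [0.594, -0.1632, 0.1027]
orientation: [1.07, 1.292, -1.07]
wrist_force: [-0.3, -0.4, -0.4]
gripper_width: 0.198
```

Request:
{"fn": "jog_arm", "kwargs": {
  "deltas": [
    [0.5,0,0,0,0,0],
    [0.5,0,0,0,0,0]
  ]
}}

```text
t: 11.65
tcp_pos: [0.594, -0.1632, 0.1022]
orientation: [1.07, 1.292, -1.07]
wrist_force: [0.6, -0.2, -0.0]
gripper_width: 0.192
```

Request:
{"fn": "jog_arm", "kwargs": {
  "deltas": [
    [0.5,0,0,0,0,0],
    [0.5,0,0,0,0,0]
  ]
}}

```text
t: 11.9
tcp_pos: [0.594, -0.1632, 0.1017]
orientation: [1.07, 1.292, -1.07]
wrist_force: [0.2, -0.6, -0.3]
gripper_width: 0.193
```

Request:
{"fn": "jog_arm", "kwargs": {
  "deltas": [
    [0.5,0,0,0,0,0],
    [1,0,0,0,0,0]
  ]
}}

```text
t: 12.15
tcp_pos: [0.5941, -0.1632, 0.1008]
orientation: [1.07, 1.292, -1.07]
wrist_force: [-0.4, -0.4, -1.4]
gripper_width: 0.199
```

Request:
{"fn": "jog_arm", "kwargs": {
  "deltas": [
    [3,0,0,0,0,0],
    [6,0,0,0,0,0],
    [9,0,0,0,0,0],
    [12,0,0,0,0,0],
    [13,0,0,0,0,0],
    [13,0,0,0,0,0]
  ]
}}

```text
t: 12.9
tcp_pos: [0.594, -0.1632, 0.0877]
orientation: [1.07, 1.292, -1.07]
wrist_force: [0.3, 0.4, 0.2]
gripper_width: 0.196
```

Request:
{"fn": "jog_arm", "kwargs": {
  "deltas": [
    [1,0,0,0,0,0],
    [1.5,0,0,0,0,0],
    [1.5,0,0,0,0,0]
  ]
}}

```text
t: 13.28
tcp_pos: [0.5941, -0.1632, 0.0863]
orientation: [1.07, 1.292, -1.07]
wrist_force: [0.5, -0.1, -1.2]
gripper_width: 0.193
```

Request:
{"fn": "jog_arm", "kwargs": {
  "deltas": [
    [0.5,0,0,0,0,0],
    [1,0,0,0,0,0]
  ]
}}

```text
t: 13.52
tcp_pos: [0.5941, -0.1633, 0.0854]
orientation: [1.07, 1.292, -1.07]
wrist_force: [-0.6, 0.3, 2.4]
gripper_width: 0.193
```

Request:
{"fn": "jog_arm", "kwargs": {
  "deltas": [
    [0.5,0,0,0,0,0],
    [0.5,0,0,0,0,0]
  ]
}}

```text
t: 13.78
tcp_pos: [0.5942, -0.1633, 0.0853]
orientation: [1.069, 1.292, -1.07]
wrist_force: [-2.5, -0.0, 3.9]
gripper_width: 0.196
```

Request:
{"fn": "jog_arm", "kwargs": {
  "deltas": [
    [0.5,0,0,0,0,0],
    [0.5,0,0,0,0,0]
  ]
}}

```text
t: 14.02
tcp_pos: [0.5943, -0.1634, 0.0853]
orientation: [1.069, 1.292, -1.069]
wrist_force: [-2.0, 1.1, 5.9]
gripper_width: 0.196
```

Request:
{"fn": "jog_arm", "kwargs": {
  "deltas": [
    [-6,0,0,0,0,0],
    [-22,0,0,0,0,0],
    [-42,0,0,0,0,0],
    [-56,0,0,0,0,0],
    [-60,0,0,0,0,0],
    [-60,0,14,0,0,0],
    [-60,0,40,0,0,0],
    [-60,0,54.5,0,0,0],
    [-60,0,54.5,0,0,0],
    [-60,0,54.5,0,0,0]
  ]
}}

```text
t: 15.28
tcp_pos: [0.6039, -0.2167, 0.1437]
orientation: [1.07, 1.293, -1.07]
wrist_force: [-0.0, 1.2, 0.5]
gripper_width: 0.194
```

Run:
```python
from h import *
delta((.6047,-.2168,.106),10.7)
```

```text
t 15.28 tcp [ 0.6039 -0.2167  0.1437] F [-0.    1.16  0.55] w 16.6
[37.7, 0.8, 0.3] [0.04, -0.07, 0.04]
```

Request:
{"fn": "jog_arm", "kwargs": {
  "deltas": [
    [8,0,0,0,0,0],
    [20,0,0,0,0,0],
    [30,0,0,0,0,0],
    [36,0,0,0,0,0],
    [38,0,0,0,0,0],
    [38,0,0,0,0,0]
  ]
}}

```text
t: 16.02
tcp_pos: [0.6043, -0.2168, 0.1063]
orientation: [1.07, 1.292, -1.07]
wrist_force: [0.2, -0.7, -0.1]
gripper_width: 0.197
```

Request:
{"fn": "jog_arm", "kwargs": {
  "deltas": [
    [1,0,0,0,0,0],
    [1.5,0,0,0,0,0],
    [2,0,0,0,0,0]
  ]
}}

```text
t: 16.4
tcp_pos: [0.6043, -0.2168, 0.1045]
orientation: [1.07, 1.292, -1.069]
wrist_force: [-0.3, -0.6, 0.3]
gripper_width: 0.192
```

Request:
{"fn": "jog_arm", "kwargs": {
  "deltas": [
    [0.5,0,0,0,0,0],
    [1,0,0,0,0,0]
  ]
}}

```text
t: 16.65
tcp_pos: [0.6043, -0.2168, 0.1034]
orientation: [1.07, 1.292, -1.07]
wrist_force: [-0.1, 0.3, 1.7]
gripper_width: 0.193
```

Request:
{"fn": "jog_arm", "kwargs": {
  "deltas": [
    [0.5,0,0,0,0,0],
    [0.5,0,0,0,0,0]
  ]
}}

```text
t: 16.9
tcp_pos: [0.6044, -0.2169, 0.1034]
orientation: [1.07, 1.292, -1.07]
wrist_force: [-1.0, -0.3, 3.7]
gripper_width: 0.195
```

Request:
{"fn": "jog_arm", "kwargs": {
  "deltas": [
    [0.5,0,0,0,0,0],
    [0.5,0,0,0,0,0]
  ]
}}

```text
t: 17.15
tcp_pos: [0.6045, -0.217, 0.1033]
orientation: [1.069, 1.291, -1.069]
wrist_force: [-1.4, 0.6, 6.1]
gripper_width: 0.194
```

Request:
{"fn": "jog_arm", "kwargs": {
  "deltas": [
    [-6,0,0,0,0,0],
    [-20,0,0,0,0,0],
    [-40,0,0,0,0,0],
    [-56,0,-5,0,0,0],
    [-60,-10,-40,0,0,0],
    [-60,-22,-100,0,0,0],
    [-60,-32,-160,0,0,0],
    [-60,-40,-220,0,0,0],
    [-60,-43,-275,0,0,0],
    [-60,-43,-290,0,0,0]
  ]
}}

```text
t: 18.4
tcp_pos: [0.5068, 0.0631, 0.1634]
orientation: [1.068, 1.293, -1.066]
wrist_force: [-0.0, -0.6, -2.0]
gripper_width: 0.198
```

Request:
{"fn": "jog_arm", "kwargs": {
  "deltas": [
    [0,0,0,0,0,0],
    [0,0,0,0,0,0]
  ]
}}

```text
t: 18.65
tcp_pos: [0.5086, 0.059, 0.1628]
orientation: [1.07, 1.29, -1.07]
wrist_force: [0.3, -0.7, 0.0]
gripper_width: 0.194
```

Run:
```python
from h import *
delta((.5075,.0663,.12),10.7)
im,_=cams.get_image("side");crop(im,190,120,100,120,5,"pics/s7.png")
p=readout.sense()["tcp_pos"]-[0,0,.07]
print((proj("side",p)-[190,120]+.5)*5)
delta((.5075,.0663,.12),10.7)
```

```text
t 18.65 tcp [0.5086 0.059  0.1628] F [ 0.29 -0.66  0.04] w 16.6
[42.8, 0.2, -7.4] [0.01, 0.05, -0.06]
[224.76946756 378.36685725]
t 18.7 tcp [0.5085 0.0588 0.1626] F [ 0.02 -0.16 -0.82] w 16.3
[42.6, 0.3, -7.6] [-0.03, 0.04, -0.04]
```

View pics/s7.png

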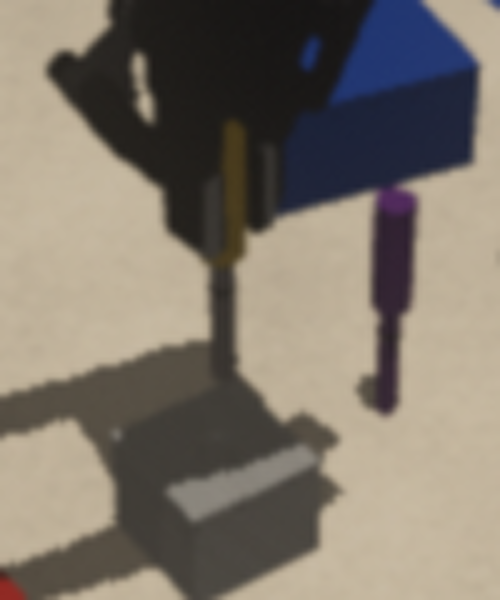

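Request:
{"fn": "jog_arm", "kwargs": {
  "deltas": [
    [5,0,-5,0,0,0],
    [15,0,-7.5,0,0,0],
    [26,0,-7.5,0,0,0],
    [30,0,-7.5,0,0,0],
    [30,0,-7.5,0,0,0],
    [30,0,-7.5,0,0,0]
  ]
}}

```text
t: 19.45
tcp_pos: [0.5067, 0.0675, 0.1325]
orientation: [1.07, 1.292, -1.069]
wrist_force: [1.2, -0.1, 0.2]
gripper_width: 0.194
```

Run:
```python
from h import *
delta((.5075,.0661,.08),10.7)
```

```text
t 19.45 tcp [0.5067 0.0675 0.1325] F [ 1.16 -0.13  0.2 ] w 16.6
[52.5, 0.5, 1.5] [0.07, 0.01, -0.03]
```

Adjust and enter the hole (mouth when TCP is at 0.12).

Request:
{"fn": "jog_arm", "kwargs": {
  "deltas": [
    [4,0.5,1.3,0,0,0],
    [8,0.5,1.3,0,0,0],
    [8,0.5,1.3,0,0,0],
    [13,0.5,1.3,0,0,0],
    [18,0.5,1.3,0,0,0],
    [18,0.5,1.3,0,0,0]
  ]
}}

```text
t: 20.2
tcp_pos: [0.5071, 0.0663, 0.1138]
orientation: [1.07, 1.293, -1.07]
wrist_force: [-0.0, 0.2, -1.1]
gripper_width: 0.191
```

Request:
{"fn": "jog_arm", "kwargs": {
  "deltas": [
    [4,0.3,0,0,0,0],
    [10,0.3,0,0,0,0],
    [17,0.3,0,0,0,0],
    [24,0.3,0,0,0,0],
    [29,0.3,0,0,0,0],
    [32,0.3,0,0,0,0],
    [32.5,0.3,0,0,0,0],
    [32.5,0.3,0,0,0,0]
  ]
}}

```text
t: 21.2
tcp_pos: [0.5074, 0.0664, 0.0818]
orientation: [1.069, 1.292, -1.07]
wrist_force: [0.1, 0.3, -0.3]
gripper_width: 0.192
```

Request:
{"fn": "jog_arm", "kwargs": {
  "deltas": [
    [0.5,0,0,0,0,0],
    [0.5,0,0,0,0,0]
  ]
}}

```text
t: 21.45
tcp_pos: [0.5074, 0.0663, 0.0814]
orientation: [1.07, 1.292, -1.07]
wrist_force: [0.4, 0.1, 0.2]
gripper_width: 0.196
```

Request:
{"fn": "jog_arm", "kwargs": {
  "deltas": [
    [0,0,0,0,0,0],
    [0,0,0,0,0,0],
    [0,0,0,0,0,0],
    [0,0,0,0,0,0]
  ],
  "gripper": 45
}}

```text
t: 21.95
tcp_pos: [0.5075, 0.0663, 0.0813]
orientation: [1.07, 1.292, -1.07]
wrist_force: [-0.2, -0.5, -0.3]
gripper_width: 0.527
```

Released; now rise and check it.

Request:
{"fn": "jog_arm", "kwargs": {
  "deltas": [
    [-10,0,0,0,0,0],
    [-35,0,0,0,0,0],
    [-70,0,0,0,0,0],
    [-105,0,0,0,0,0],
    [-120,0,0,0,0,0],
    [-120,0,0,0,0,0]
  ]
}}

```text
t: 22.7
tcp_pos: [0.5083, 0.0663, 0.2025]
orientation: [1.071, 1.29, -1.068]
wrist_force: [-0.0, -0.2, 0.5]
gripper_width: 0.529
```

Run:
```python
from h import *
im,_=cams.get_image("side");crop(im,190,120,100,120,5,"pics/s8.png")
print((proj("side",(.5076,.0664,.125))-[190,120]+.5)*5)
delta((.432,.3007,.20),-13.2)
```

```text
[212.03000874 302.41036549]
t 22.75 tcp [0.5072 0.0663 0.201 ] F [-0.23 -0.31 -0.23] w 44.9
[1.0, -30.1, -244.3] [23.97, 0.0, 0.02]
```

View pics/s8.png

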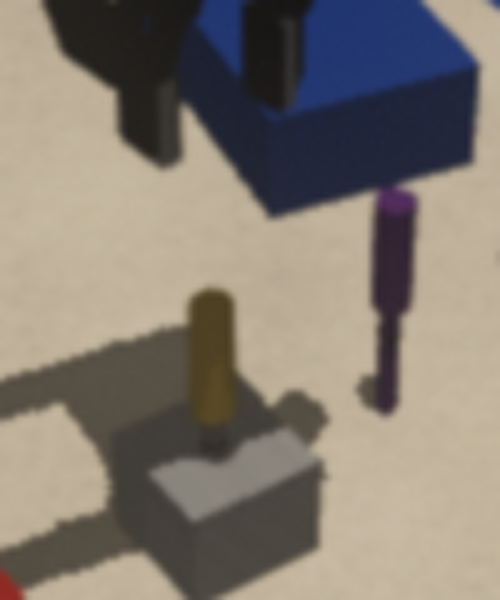

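Request:
{"fn": "jog_arm", "kwargs": {
  "deltas": [
    [0,-4,-30,8,0,0],
    [0,-10,-85,16,0,0],
    [0,-18,-145,24,0,0],
    [0,-25,-200,24,0,0],
    [0,-29,-235,24,0,0],
    [0,-30,-244,24,0,0],
    [0,-30,-244,24,0,0],
    [0,-30,-244,24,0,0]
  ],
  "gripper": 55
}}

```text
t: 23.75
tcp_pos: [0.4326, 0.2992, 0.2006]
orientation: [1.377, 1.09, -1.38]
wrist_force: [-0.0, -1.0, -0.4]
gripper_width: 0.648
```

Run:
```python
from h import *
im,_=cams.get_image("side");crop(im,100,60,120,150,4,"pics/s9.png")
p=readout.sense()["tcp_pos"]
print((proj("side",p)-[100,60]+.5)*4)
delta((.432,.3007,.067),-13.2)
```

```text
[175.05676237 154.85575762]
t 23.8 tcp [0.4328 0.2992 0.2009] F [-0.59 -0.31  0.21] w 55.0
[133.9, -1.1, -1.4] [-0.13, 0.05, 0.02]
```

View pics/s9.png

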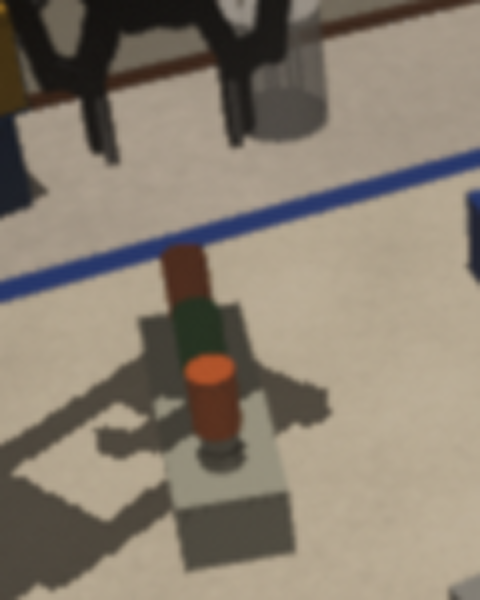

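Request:
{"fn": "jog_arm", "kwargs": {
  "deltas": [
    [10,-1,-1.3,0,0,0],
    [30,-1,-1.3,0,0,0],
    [55,-1,-1.3,0,0,0],
    [65,-1,-1.3,0,0,0],
    [68,-1,-1.3,0,0,0],
    [68,-1,-1.3,0,0,0],
    [68,-1,-1.3,0,0,0]
  ]
}}

```text
t: 24.68
tcp_pos: [0.4324, 0.3023, 0.1343]
orientation: [1.379, 1.091, -1.375]
wrist_force: [0.2, 0.1, -0.4]
gripper_width: 0.648
```

Run:
```python
from h import *
delta((.432,.3007,.067),-13.2)
im,_=cams.get_image("side");crop(im,100,80,120,120,5,"pics/s10.png")
```

```text
t 24.68 tcp [0.4324 0.3023 0.1343] F [ 0.19  0.05 -0.41] w 55.3
[67.3, -0.2, 1.7] [-0.03, -0.07, -0.09]
```

View pics/s10.png

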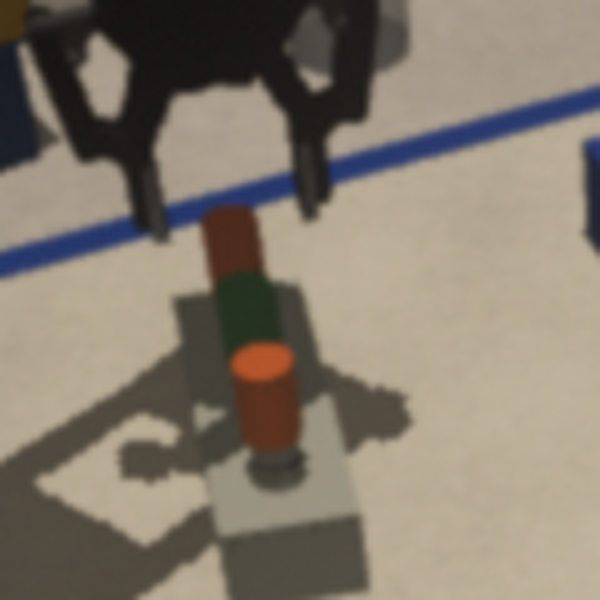

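Request:
{"fn": "jog_arm", "kwargs": {
  "deltas": [
    [10,0,1.3,0,0,0],
    [25,0,1.3,0,0,0],
    [42,0,1.3,0,0,0],
    [56,0,1.3,0,0,0],
    [64,0,1.3,0,0,0],
    [67,0,1.3,0,0,0],
    [67,0,1.3,0,0,0],
    [67,0,1.3,0,0,0]
  ]
}}

```text
t: 25.72
tcp_pos: [0.4319, 0.3009, 0.0669]
orientation: [1.378, 1.091, -1.376]
wrist_force: [0.1, 0.0, 0.7]
gripper_width: 0.644
```

Request:
{"fn": "jog_arm", "kwargs": {
  "deltas": [
    [0,0,0,0,0,0],
    [0,0,0,0,0,0],
    [0,0,0,0,0,0],
    [0,0,0,0,0,0],
    [0,0,0,0,0,0]
  ],
  "gripper": 18
}}

```text
t: 26.35
tcp_pos: [0.4319, 0.3009, 0.0669]
orientation: [1.378, 1.091, -1.376]
wrist_force: [0.3, -0.5, 4.6]
gripper_width: 0.28
```

Request:
{"fn": "jog_arm", "kwargs": {
  "deltas": [
    [-5,0,0,0,0,0],
    [-20,0,0,0,0,0],
    [-45,0,0,0,0,0],
    [-75,0,0,0,0,0],
    [-95,0,0,0,0,0],
    [-100,0,0,0,0,0],
    [-100,0,0,0,0,0]
  ]
}}

```text
t: 27.22
tcp_pos: [0.431, 0.3006, 0.1663]
orientation: [1.377, 1.091, -1.378]
wrist_force: [-1.0, 0.9, 0.2]
gripper_width: 0.275
```

Run:
```python
from h import *
delta((.5948,-.1630,.167),10.7)
im,_=cams.get_image("side");crop(im,90,40,130,140,4,"pics/s11.png")
p=readout.sense()["tcp_pos"]
for h in (0,.045,.095): print((proj("side",p+[0,0,h-.057])-[90,40]+.5)*4)
```

```text
t 27.23 tcp [0.431  0.3006 0.1663] F [-1.    0.88  0.25] w 23.4
[-0.7, 265.5, 413.8] [-23.92, 0.01, 0.02]
[233.16225623 386.91994472]
[222.29969373 315.06079258]
[209.45352935 230.07951121]
```

View pics/s11.png

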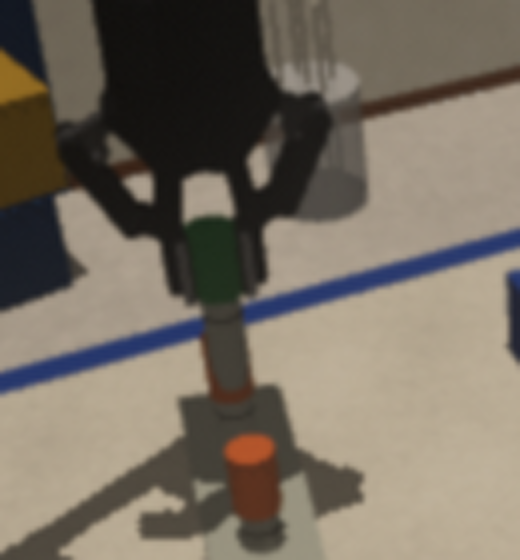

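Request:
{"fn": "jog_arm", "kwargs": {
  "deltas": [
    [-30,0,0,0,0,0],
    [-65,0,0,0,0,0],
    [-80,14,20,-3,0,0],
    [-80,40,60,-11,0,0],
    [-80,70,110,-19,0,0],
    [-80,100,158,-24,0,0],
    [-80,132,206,-24,0,0],
    [-80,164,254,-24,0,0],
    [-80,194,302,-24,0,0],
    [-80,224,350,-24,0,0]
  ]
}}

```text
t: 28.52
tcp_pos: [0.5689, -0.0928, 0.2446]
orientation: [1.07, 1.295, -1.071]
wrist_force: [-0.1, 0.6, -0.8]
gripper_width: 0.278
```

Run:
```python
from h import *
delta((.5948,-.1630,.22),10.7)
```

```text
t 28.52 tcp [ 0.5689 -0.0928  0.2446] F [-0.13  0.62 -0.77] w 23.8
[24.4, 12.4, 73.8] [0.06, -0.1, 0.15]
```

Request:
{"fn": "jog_arm", "kwargs": {
  "deltas": [
    [5,6,37,0,0,0],
    [20,10,63,0,0,0],
    [50,12,74,0,0,0],
    [75,12,75,0,0,0],
    [82,12,75,0,0,0],
    [82,12,75,0,0,0],
    [82,12,75,0,0,0],
    [82,12,75,0,0,0]
  ]
}}

```text
t: 29.52
tcp_pos: [0.596, -0.1629, 0.1658]
orientation: [1.07, 1.29, -1.068]
wrist_force: [0.4, -0.3, -0.6]
gripper_width: 0.279
```

Run:
```python
from h import *
delta((.5948,-.1630,.117),10.7)
im,_=cams.get_image("side");crop(im,280,130,130,150,4,"pics/s12.png")
p=readout.sense()["tcp_pos"]
for h in (0,.045,.057): print((proj("side",p+[0,0,h-.057])-[280,130]+.5)*4)
```

```text
t 29.52 tcp [ 0.596  -0.1629  0.1658] F [ 0.36 -0.32 -0.56] w 23.8
[48.8, -1.3, -0.1] [0.09, 0.08, -0.12]
[264.03988167 474.44436927]
[280.28563225 397.91954112]
[284.83105331 376.50855343]
```

View pics/s12.png

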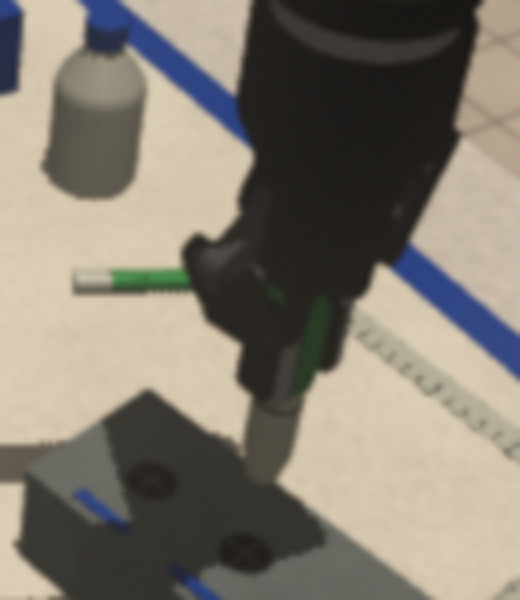

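Request:
{"fn": "jog_arm", "kwargs": {
  "deltas": [
    [10,-1,0,0,0,0],
    [25,-1,0,0,0,0],
    [38,-1,0,0,0,0],
    [42,-1,0,0,0,0],
    [42,-1,0,0,0,0],
    [42,-1,0,0,0,0]
  ]
}}

```text
t: 30.32
tcp_pos: [0.5946, -0.1631, 0.1228]
orientation: [1.07, 1.291, -1.069]
wrist_force: [0.4, 0.0, -0.8]
gripper_width: 0.278
```

Run:
```python
from h import *
delta((.5948,-.1630,.117),10.7)
im,_=cams.get_image("side");crop(im,300,200,80,90,6,"pics/s13.png")
p=readout.sense()["tcp_pos"]
for h in (0,.045,.057): print((proj("side",p+[0,0,h-.057])-[300,200]+.5)*6)
print((proj("side",[.5948,-.163,.06])-[300,200]+.5)*6)
delta((.5948,-.1630,.117),10.7)
```

```text
t 30.32 tcp [ 0.5946 -0.1631  0.1228] F [ 0.36  0.03 -0.81] w 23.8
[5.8, 0.2, -0.1] [0.07, 0.04, -0.05]
[252.14172465 395.10046652]
[274.78508184 288.09720627]
[281.11018799 258.20733726]
[249.20815167 408.19877238]
t 30.38 tcp [ 0.5947 -0.1632  0.123 ] F [0.28 0.94 0.33] w 23.6
[6.0, 0.1, -0.1] [0.07, 0.04, -0.06]
```

View pics/s13.png

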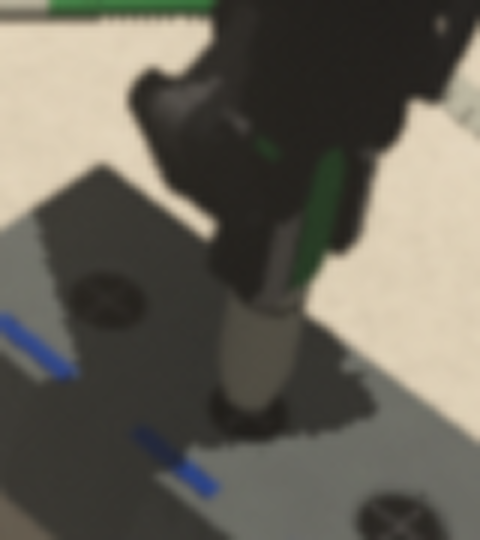

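Request:
{"fn": "jog_arm", "kwargs": {
  "deltas": [
    [2,0,0,0,0,0],
    [4,0,0,0,0,0],
    [6,0,0,0,0,0],
    [8,0,0,0,0,0],
    [10,0,0,0,0,0],
    [12,0,0,0,0,0],
    [14,0,0,0,0,0]
  ]
}}

```text
t: 31.25
tcp_pos: [0.5942, -0.1629, 0.1082]
orientation: [1.07, 1.292, -1.07]
wrist_force: [0.5, -0.4, 0.1]
gripper_width: 0.276
```

Request:
{"fn": "jog_arm", "kwargs": {
  "deltas": [
    [1,0,0,0,0,0],
    [2,0,0,0,0,0],
    [3,0,0,0,0,0],
    [4,0,0,0,0,0],
    [5,0,0,0,0,0],
    [6,0,0,0,0,0]
  ]
}}

```text
t: 32.0
tcp_pos: [0.5944, -0.163, 0.1024]
orientation: [1.07, 1.292, -1.069]
wrist_force: [0.5, -0.3, -0.3]
gripper_width: 0.28
```

Request:
{"fn": "jog_arm", "kwargs": {
  "deltas": [
    [1,0,0,0,0,0],
    [2,0,0,0,0,0],
    [3,0,0,0,0,0],
    [4,0,0,0,0,0]
  ]
}}

```text
t: 32.5
tcp_pos: [0.5945, -0.1631, 0.0985]
orientation: [1.07, 1.291, -1.069]
wrist_force: [1.2, 0.1, 0.7]
gripper_width: 0.279
```

Request:
{"fn": "jog_arm", "kwargs": {
  "deltas": [
    [1,0,0,0,0,0],
    [2,0,0,0,0,0],
    [3,0,0,0,0,0],
    [4,0,0,0,0,0]
  ]
}}

```text
t: 33.0
tcp_pos: [0.5945, -0.163, 0.0945]
orientation: [1.07, 1.291, -1.069]
wrist_force: [1.7, -0.5, 1.0]
gripper_width: 0.273
```

Request:
{"fn": "jog_arm", "kwargs": {
  "deltas": [
    [1,0,0,0,0,0],
    [2,0,0,0,0,0],
    [3,0,0,0,0,0],
    [4,0,0,0,0,0],
    [5,0,0,0,0,0],
    [6,0,0,0,0,0]
  ]
}}

```text
t: 33.75
tcp_pos: [0.5945, -0.1631, 0.0887]
orientation: [1.07, 1.291, -1.069]
wrist_force: [1.8, -0.7, 4.0]
gripper_width: 0.277
```

Request:
{"fn": "jog_arm", "kwargs": {
  "deltas": [
    [1.5,0,0,0,0,0],
    [3,0,0,0,0,0],
    [4.5,0,0,0,0,0],
    [6,0,0,0,0,0],
    [7.5,0,0,0,0,0],
    [9,0,0,0,0,0]
  ]
}}

```text
t: 34.5
tcp_pos: [0.5945, -0.1631, 0.0794]
orientation: [1.07, 1.291, -1.069]
wrist_force: [3.7, -1.5, 3.9]
gripper_width: 0.278
```

Request:
{"fn": "jog_arm", "kwargs": {
  "deltas": [
    [1,0,0,0,0,0],
    [2,0,0,0,0,0],
    [3,0,0,0,0,0],
    [4,0,0,0,0,0]
  ]
}}

```text
t: 35.0
tcp_pos: [0.5945, -0.1631, 0.0755]
orientation: [1.07, 1.291, -1.069]
wrist_force: [4.2, -1.3, 4.6]
gripper_width: 0.275
```

Request:
{"fn": "jog_arm", "kwargs": {
  "deltas": [
    [1,0,0,0,0,0],
    [2,0,0,0,0,0],
    [2.5,0,0,0,0,0]
  ]
}}

```text
t: 35.38
tcp_pos: [0.5945, -0.163, 0.0729]
orientation: [1.07, 1.291, -1.069]
wrist_force: [4.0, -1.7, 4.0]
gripper_width: 0.277
```

Request:
{"fn": "jog_arm", "kwargs": {
  "deltas": [
    [0.5,0,0,0,0,0],
    [0.5,0,0,0,0,0]
  ]
}}

```text
t: 35.62
tcp_pos: [0.5945, -0.1631, 0.0724]
orientation: [1.07, 1.291, -1.069]
wrist_force: [4.5, -1.7, 4.2]
gripper_width: 0.28
```

Request:
{"fn": "jog_arm", "kwargs": {
  "deltas": [
    [0.5,0,0,0,0,0],
    [0.5,0,0,0,0,0]
  ]
}}

```text
t: 35.88
tcp_pos: [0.5945, -0.163, 0.0719]
orientation: [1.07, 1.291, -1.069]
wrist_force: [4.3, -1.9, 5.0]
gripper_width: 0.277
```

Request:
{"fn": "jog_arm", "kwargs": {
  "deltas": [
    [0.5,0,0,0,0,0],
    [0.5,0,0,0,0,0]
  ]
}}

```text
t: 36.12
tcp_pos: [0.5946, -0.1631, 0.0719]
orientation: [1.07, 1.291, -1.069]
wrist_force: [4.4, -1.3, 6.7]
gripper_width: 0.277
```

Request:
{"fn": "jog_arm", "kwargs": {
  "deltas": [
    [0.5,0,0,0,0,0],
    [0.5,0,0,0,0,0]
  ]
}}

```text
t: 36.38
tcp_pos: [0.5945, -0.1631, 0.0718]
orientation: [1.07, 1.292, -1.069]
wrist_force: [3.5, -0.6, 8.8]
gripper_width: 0.276
```

Request:
{"fn": "jog_arm", "kwargs": {
  "deltas": [
    [0,0,0,0,0,0],
    [0,0,0,0,0,0],
    [0,0,0,0,0,0],
    [0,0,0,0,0,0]
  ],
  "gripper": 50
}}

```text
t: 36.88
tcp_pos: [0.5933, -0.1626, 0.07]
orientation: [1.069, 1.294, -1.07]
wrist_force: [0.2, 0.2, -0.1]
gripper_width: 0.587
```

Request:
{"fn": "jog_arm", "kwargs": {
  "deltas": [
    [-10,0,0,0,0,0],
    [-35,0,0,0,0,0],
    [-70,0,0,0,0,0],
    [-110,0,0,0,0,0],
    [-140,0,0,0,0,0],
    [-140,0,0,0,0,0]
  ]
}}

```text
t: 37.62
tcp_pos: [0.5965, -0.1639, 0.2155]
orientation: [1.07, 1.284, -1.066]
wrist_force: [0.3, -0.1, 0.7]
gripper_width: 0.585
```

Run:
```python
from h import *
im,_=cams.get_image("side");cv2.imwrite("pics/s14full.png",im[:,:,::-1]);crop(im,300,200,100,100,6,"pics/s14.png")
im2,_=cams.get_image("top")
for h in (.06,.11): print((proj("side",[.5948,-.163,h])-[300,200]+.5)*6)
print(readout.sense()["t"])
```

```text
[249.20815167 408.19877238]
[274.22231843 289.96051642]
37.725
```

View pics/s14.png

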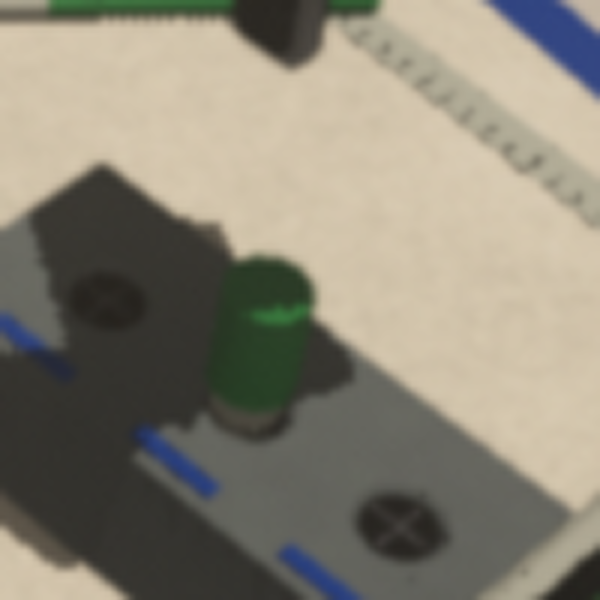

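View pics/s14full.png

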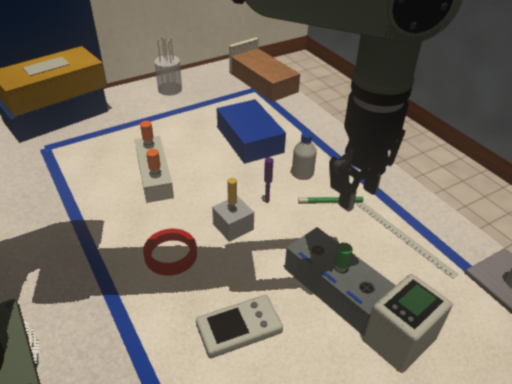

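Request:
{"fn": "jog_arm", "kwargs": {
  "deltas": [
    [0,0,0,0,0,0],
    [0,0,0,0,0,0],
    [0,0,0,0,0,0]
  ]
}}

```text
t: 38.1
tcp_pos: [0.5938, -0.1628, 0.2098]
orientation: [1.069, 1.294, -1.07]
wrist_force: [0.0, -0.8, 0.1]
gripper_width: 0.584
```

Run:
```python
from h import *
print(robot.finish_job(),readout.sense()["t"])
```

```text
the job is handed in; nothing more can be done
the job is handed in; nothing more can be done
```

The new green-capped tube is fully home in well 2, the clear one. I handed the job in at about 38 s of the 67 s allowed; the hand-in gives no verdict.

- **Gauge readings:** I felt the wells in order 1, 2, 3. Wells 1 and 3 stopped the tip about 27 mm down, pressed with about 6 N, so those hold the stubs. In well 2 the tip went to about 45 mm, also about 6 N.
- **Gauge:** It is back in its holder and let go. It looked upright and seated in the picture taken right after release and in the last one.
- **Tube:** I pushed it past the catch until it met the bottom at the expected height, with at most about 9 N at the wrist. After release, the cap sits within about 1–2 mm of where a fully home tube should be.
- **Everything else:** In the last side picture the used tubes, meter, tape, bottle, carton, pen and purple look-alike appear where they were. The gripper was well above everything and touching nothing.

I judged the final positions by eye in the side camera pictures rather than measuring them again. No check failed or disagreed.

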